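Find the seal box that holds the brass seal

TASK

One of the three identical wooden seal boxes on the writing desk holds a heavy brass seal and the other two are empty. Going from the robot's left to its right, lift each box well clear of the desk for a moment to feel its weight and put it back where it stood before lifting the next; then stand the heaviest one upright inside the shallow wooden tray, leaving the other two upright where they stood. Do not drop a box or tip it over.

Things in the scene. Friction and masses are not known exactly. Their poses are not given: they have to be found in the camera images.
- box_left: closed pale wooden box, leftmost for the robot (largest y): square, 56 x 56 mm, 72 mm tall, standing upright; origin at the centre of its underside, z up, x and y square to its sides. The lid does not come off; contents may rattle by 6 mm. The full box weighs 0.42 to 0.62 kg in all, an empty one 0.10 to 0.14 kg; which is full changes each time. At least 35 mm clear between boxes.
- box_middle: closed pale wooden box, middle of the three: square, 56 x 56 mm, 72 mm tall, standing upright; origin at the centre of its underside, z up, x and y square to its sides. The lid does not come off; contents may rattle by 6 mm. The full box weighs 0.42 to 0.62 kg in all, an empty one 0.10 to 0.14 kg; which is full changes each time. At least 35 mm clear between boxes.
- box_right: closed pale wooden box, rightmost for the robot (smallest y): square, 56 x 56 mm, 72 mm tall, standing upright; origin at the centre of its underside, z up, x and y square to its sides. The lid does not come off; contents may rattle by 6 mm. The full box weighs 0.42 to 0.62 kg in all, an empty one 0.10 to 0.14 kg; which is full changes each time. At least 35 mm clear between boxes.
- tray: shallow open wooden tray fixed to the desk, to the right (-y) of the boxes: 150 x 150 mm outside, 18 mm high, walls 6 mm thick, so 138 x 138 mm inside, its floor 6 mm above the desk; origin at the centre of its underside on the desk, z up, x and y square to its walls
Mind the look-alikes: they are no part of the job. What is shaped like the box_right but turquoise is not meant.

How it is judged (in metres and radians):
On the way, in this order (a step that is already met when the one before it is completed fails the run):
1. the left box is lifted clear of the desk (30 mm or more) (height (world z) of box_left above 0.03 m), for 0.2 s.
2. with the left box back where it stood (within 30 mm), the middle box is lifted clear (30 mm or more) (height (world z) of box_middle above 0.03 m and distance of box_left from where it was at the start of the episode below 0.03 m and height (world z) of box_left below 0.01 m and angle between box_left's own z axis and vertical below 0.12 rad), for 0.2 s.
3. with the left and middle boxes back where they stood (within 30 mm), the right box is lifted clear (30 mm or more) (height (world z) of box_right above 0.03 m and distance of each of box_left, box_middle from where it was at the start of the episode below 0.03 m and height (world z) of each of box_left, box_middle below 0.01 m and angle between each of box_left, box_middle's own z axis and vertical below 0.12 rad), for 0.2 s.
At the end, for the whole second after the job is handed in: The heaviest box stands at rest on the tray's floor, inside the walls, upright within 7 degrees; the other two stand on the desk at rest, upright within 7 degrees, each within 30 mm of where it began (((contact force between box_left and tray above 2.5 N and horizontal distance between box_left and tray below 0.06 m and z of box_left in the frame of tray below 0.011 m and angle between each of box_left, box_middle, box_right's own z axis and vertical below 0.12 rad and linear speed of each of box_left, box_middle, box_right below 0.02 m/s and distance of each of box_middle, box_right from where it was at the start of the episode below 0.03 m and height (world z) of each of box_middle, box_right below 0.01 m) or (contact force between box_middle and tray above 2.5 N and horizontal distance between box_middle and tray below 0.06 m and z of box_middle in the frame of tray below 0.011 m and angle between each of box_middle, box_left, box_right's own z axis and vertical below 0.12 rad and linear speed of each of box_middle, box_left, box_right below 0.02 m/s and distance of each of box_left, box_right from where it was at the start of the episode below 0.03 m and height (world z) of each of box_left, box_right below 0.01 m) or (contact force between box_right and tray above 2.5 N and horizontal distance between box_right and tray below 0.06 m and z of box_right in the frame of tray below 0.011 m and angle between each of box_right, box_left, box_middle's own z axis and vertical below 0.12 rad and linear speed of each of box_right, box_left, box_middle below 0.02 m/s and distance of each of box_left, box_middle from where it was at the start of the episode below 0.03 m and height (world z) of each of box_left, box_middle below 0.01 m))); the robot touches nothing.
It fails at once if a box is tipped over (more than 35 degrees) (angle between any of box_left, box_middle, box_right's own z axis and vertical above 0.61 rad).
It fails at once if a box is let go of more than 30 mm above the desk ((height (world z) of box_left above 0.03 m and contact force between box_left and the fingers below 0.02 N) or (height (world z) of box_middle above 0.03 m and contact force between box_middle and the fingers below 0.02 N) or (height (world z) of box_right above 0.03 m and contact force between box_right and the fingers below 0.02 N)).
It also fails if it takes over 72 s, if anything falls off the work surface, if the arm or the gripper's body presses on something with over 40 N, if the wrist force passes 120 N, or if a joint passes its speed limit or range.

ROBOT

A 6-joint arm with a two-finger parallel gripper is mounted at the origin on the work surface. World frame = base frame: x ahead of the robot, y to its left, z up, the work surface at z = 0. Lengths are in m, angles in degrees, forces in N, time in s.
With the tool pointing down it reaches from about 0.325 to 0.75 m from the base axis. Payload 7.6 kg.
Tool frame: the origin (TCP) lies between the finger pads; the fingertips stand 22 mm ahead of it and the grasp point (between the pads) lies 3 mm ahead of it; z points along the fingers, y is the line along which they close (so a half turn about z gives the same grasp; the last joint's range is limited). The gripper opens to 85 mm and grips with 20 to 120 N. Pads are 22 mm wide; open, the fingers measure 114 mm over their backs; the gripper's body (76 mm by 85 mm) begins 54 mm behind the grasp point. The pads swing forward as they close: fully open they stand 13 mm farther back than shut.
Start: joints at [69.024, 2.991, 80.254, -0, 96.75, -4.028], TCP at [0.153, 0.502, 0.253] pointing down, gripper open.
Joint ranges: [-166.34, 166.34], [-52.06, 124.39], [6.96, 135.62], [-60.46, 240.46], [14.63, 156.25], [-167.68, 167.68]. Speed limits (degrees/s): [147.25, 147.25, 172.46, 180, 180, 180].

INTERFACE

Orientations are given as a 3x3 rotation matrix whose columns are the frame's x, y, z axes.
In Python, from workcell import * gives the robot as it stands.
- The arm moves only by the shell command python3 -m handwheel 'ROWS'. ROWS is JSON, a list that holds one entry, the list of rows, each a list of 7 numbers: the turn, a rotation vector about the tool's x, y, z normalised to -1 to 1, where 1 is 0.08 rad, then the shift along the tool's x, y, z normalised to -1 to 1, where 1 is 30 mm, then the closure, from 0 (fully open) to 1 (shut). A call has 1 to 20 rows; each row shifts and turns the commanded pose from where the row before left it, along the tool's axes as they then stand; what a row does not reach is not made up. A row lasts 1/12 s, in which the tool goes at most 41.7 mm and 7.16 degrees, less where a joint would pass 70% of its speed; a pose out of reach is approached as far as the arm can. A call with a number of a shift or a turn outside -1 to 1 is refused whole. A call with a gripper value outside its range is refused whole. The fingers move at their own pace and stop on an object; the grip force is fixed at half the most. Time passes only in rows, so rows that do not move let the fingers close. It gives the time, the measured TCP pose, the force, the opening and the grip force at its end, in the units of the state.
- get_obs(): the state, without advancing time (a new reading comes with each control period).
- capture(name): name is "scene" or "top" or "wrist"; returns a dict with "pixels" (480x640x3 uint8, red, green, blue), "mtx" (3x3 intrinsics, pixels), "rvec" (rotation vector, rad) and "tvec" (3), from world to camera coordinates, as OpenCV has them; the wrist camera has in their place "T_tool_cam" (4x4, takes a point from camera to tool coordinates, whose origin is the TCP and whose axes are the flange's). Camera axes: x right, y down, z forward; pixel columns grow to the right and rows downward; lengths in m; the calibration is good to about 2 mm. A picture is of the moment at which its call begins: read the wrist's pose just before it. There is no depth.
- finish_job(): hands the job in; it is judged then, once.
The state is a dict: "time_s": time; "q": joint angles; "qd": joint speeds; "joint_efforts": joint torques, N m; "position": TCP position; "eef_rot": TCP orientation; "contact_force": force on the tool from outside, world axes, zero at the start; "moment": the same for the moment, N m; "gripper_width": finger opening in m; "gripper_force": force on a finger pad.
Only numpy, scipy, OpenCV 4.12 (cv2) and the standard library are available. Lean on these libraries where they do the work, as an engineer would, in place of code of your own. Each camera call takes 0.05 s, during which the arm holds its last target. There are 200 camera calls.

## Working session

There is one attempt and no reset: what is moved stays moved. The work goes in short steps, Python scripts to look and compute and a shell command to move; the robot and the scene stay as the last step left them, time stands still between calls to the robot, and variables do not carry over. Pictures are saved under pics/ and viewed, at most 10 in all, crops included, and the job is handed in when it is done.

```bash
mkdir -p pics; python3 - <<'E'
from workcell import *
import cv2,numpy as np
o=get_obs();print(o['time_s'],o['position'],np.round(o['eef_rot'],3).tolist(),o['gripper_width'],o['contact_force'])
for n in('top','scene'):
    c=capture(n);cv2.imwrite(f'pics/{n}0.png',c['pixels'][:,:,::-1]);np.savez(f'{n}0.npz',**c);print(c['mtx'],c['rvec'],c['tvec'])
E
```

```text
0.0 [0.15293307 0.50195858 0.25246528] [[-0.957, 0.292, -0.001], [0.292, 0.957, -0.001], [0.0, -0.002, -1.0]] 0.08543280888748106 [ 0.71273264  0.68538614 -0.19664515]
[[473.31981229   0.         315.01193784]
 [  0.         473.31981229 240.50802287]
 [  0.           0.           1.        ]] [ 2.18603422 -2.1567658   0.10484284] [-0.04473424  0.53631703  0.90052287]
[[588.64079554   0.         314.94947022]
 [  0.         588.64079554 231.98232394]
 [  0.           0.           1.        ]] [ 2.14216658  1.49996482 -0.48575989] [-0.14844585 -0.38844317  1.48161751]
```

View pics/top0.png

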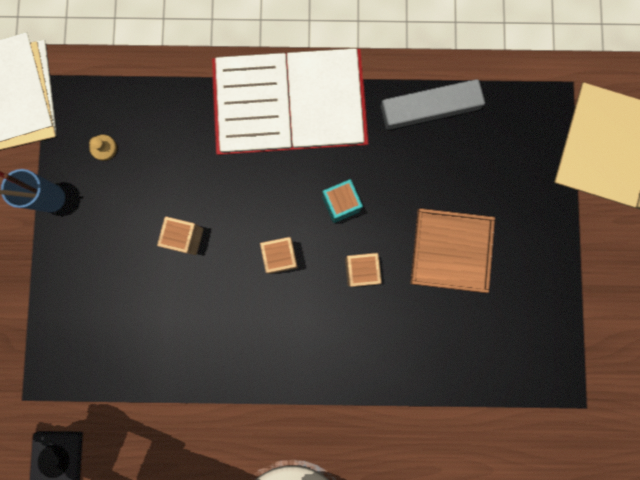

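View pics/scene0.png

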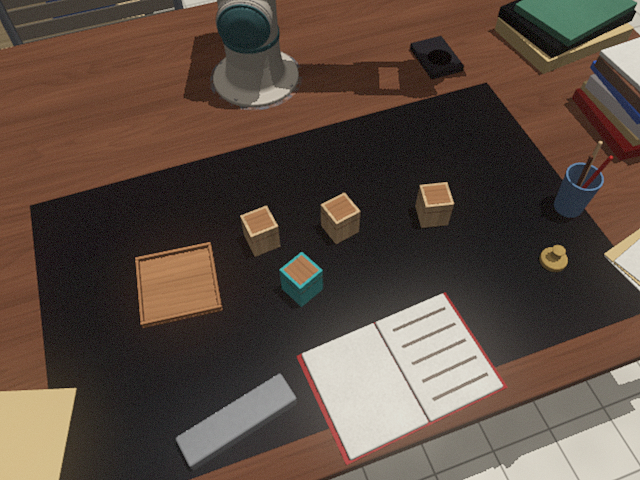

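Candidates in the top view are pale boxes at (177,235) left, (279,255) middle and (364,270) right. The box at (342,200) is turquoise, so it's a look-alike. The tray is at (453,250). In the scene view the pale boxes are at (435,205), (340,217) and (260,230), with turquoise at (301,278).

```bash
cat > h.py <<'E'
import numpy as np,cv2
def ray(c,px,z):
    R=cv2.Rodrigues(np.asarray(c['rvec'],float))[0];t=np.asarray(c['tvec'],float).ravel()
    p=cv2.undistortPoints(np.array(px,float).reshape(-1,1,2),c['mtx'],None).reshape(-1,2)
    d=np.c_[p,np.ones(len(p))]@R; o=-R.T@t
    return (o+d*((z-o[2])/d[:,2])[:,None])[:,:2]
E
python3 - <<'E'
from h import *
c=dict(np.load('top0.npz'));im=c['pixels'];out=im[:,:,::-1].copy()
m=(im[:,:,0]>115).astype(np.uint8)
for n,(u,v),z in(('L',(177,235),.072),('M',(279,255),.072),('R',(364,270),.072),('T',(453,250),.018),('turq',(342,200),.072)):
    h=60 if n=='T' else 32
    mm=np.zeros_like(m);mm[v-h:v+h,u-h:u+h]=m[v-h:v+h,u-h:u+h]
    if n=='turq': mm=np.zeros_like(m);mm[170:230,315:368]=(im[170:230,315:368].max(2)>110)
    cs=cv2.findContours(mm,0,2)[0];k=max(cs,key=cv2.contourArea)
    b=cv2.boxPoints(cv2.minAreaRect(k));w=ray(c,b,z)
    cv2.polylines(out,[b.round().astype(int)],1,(0,0,255),1)
    e=np.diff(w,axis=0);print(n,w.mean(0).round(4),np.linalg.norm(e,axis=1).round(3),np.degrees(np.arctan2(e[:,1],e[:,0])).round(1)%90)
cv2.imwrite('pics/t1.png',cv2.resize(out[160:310,140:510],None,fx=2.1,fy=2.1))
c=dict(np.load('scene0.npz'))
# scene cross-check: lid centres
for n,p in(('L',(435,190)),('M',(341,208)),('R',(259,221))): print(n,ray(c,[p],.072))
E
```

```text
L [0.5409 0.2222] [0.059 0.06  0.059] [78.5 76.7 78.2]
M [0.5057 0.0313] [0.059 0.059 0.059] [12.2 12.3 12.1]
R [ 0.4803 -0.1277] [0.06  0.058 0.059] [6.5 5.7 6.5]
T [ 0.5228 -0.3104] [0.15  0.155 0.149] [83.  84.  82.1]
turq [ 0.6128 -0.0872] [0.058 0.058 0.058] [24.3 23.3 24.1]
L [[0.53038154 0.22385766]]
M [[0.50684304 0.03164656]]
R [[ 0.48084322 -0.12848725]]
```

View pics/t1.png

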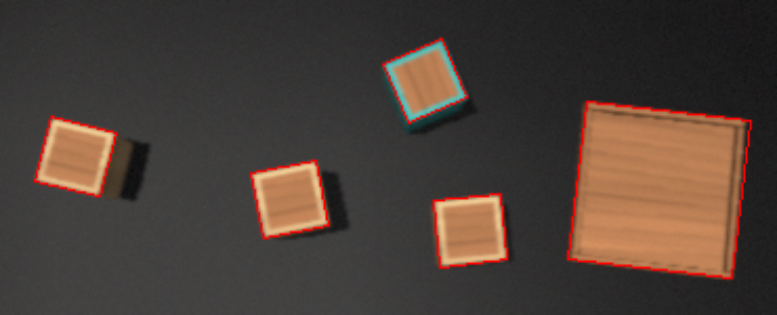

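The red rectangles fit the pale lids and the tray tightly, and turquoise is excluded. I'll move above the left box and check with the wrist camera.

```bash
cat > plan.py <<'E'
import sys;from workcell import *;from h import *
# plan x y z yaw : remaining turn (about tool z, units of .08 rad) then shift in units of 30 mm in present tool axes and after turn
x,y,z,yaw=map(float,sys.argv[1:5]);o=get_obs();R=np.array(o['eef_rot']);p=np.array(o['position'])
cy=np.degrees(np.arctan2(R[1,1],R[0,1]));d=np.array([x,y,z])-p
t=-np.radians((yaw-cy+90)%180-90)
c,s=np.cos(t),np.sin(t);R2=R@np.array([[c,-s,0],[s,c,0],[0,0,1]])
print('t',o['time_s'],'p',p.round(4),'yaw',cy.round(2),'tilt',R[:,2].round(4),'turn',round(t/.08,2),'now-axes',(R.T@d/.03).round(2),'after-turn',(R2.T@d/.03).round(2),'F',np.round(o['contact_force'],2),'w',o['gripper_width'],'q',np.round(o['q'],1))
E
python3 -m handwheel '[[[0,0,0,-0.4,-0.14,0,0],[0,0,0,-0.84,-0.29,0.1,0],[0,0,0,-0.84,-0.29,0.1,0],[0,0,0,-0.84,-0.29,0.1,0],[0,0,0,-0.84,-0.29,0.1,0],[0,0,0,-0.84,-0.29,0.1,0],[0,0,0,-0.84,-0.29,0.1,0],[0,0,0,-0.84,-0.29,0.1,0],[0,0,0,-0.84,-0.29,0.1,0],[0,0,0,-0.84,-0.29,0.1,0],[0,0,0,-0.84,-0.29,0.1,0],[0,0,0,-0.84,-0.29,0.1,0],[0,0,0,-0.84,-0.29,0.1,0],[0,0,0,-0.84,-0.29,0.1,0],[0,0,0,-0.84,-0.29,0.1,0],[0,0,0,-0.84,-0.29,0.1,0],[0,0,0,-0.84,-0.29,0.1,0],[0,0,-0.5,-0.84,-0.29,0.1,0],[0,0,-0.5,-0.4,-0.14,0,0],[0,0,0,0,0,0,0]]]'
python3 plan.py .541 .2222 .17 78
python3 - <<'E'
from workcell import *;from h import *
c=capture('wrist');cv2.imwrite('pics/w1.png',c['pixels'][:,:,::-1]);np.savez('w1.npz',**c,p=get_obs()['position'],R=get_obs()['eef_rot'])
E
```

```text
time_s: 1.77
position: [0.5421, 0.2184, 0.2013]
eef_rot: [[-0.976, 0.216, -0.001], [0.216, 0.976, -0.001], [0.001, -0.001, -1.0]]
contact_force: [0.0, 0.5, 0.0]
gripper_width: 0.0855
gripper_force: 0.0
t 1.7667 p [0.5421 0.2184 0.2013] yaw 77.53 tilt [-0.001  -0.0011 -1.    ] turn -0.1 now-axes [0.06 0.12 1.04] after-turn [0.06 0.12 1.04] F [0.02 0.53 0.04] w 0.08548575460520497 q [ 18.3  13.8  74.3  -0.   92.  -59.2]
```

View pics/w1.png

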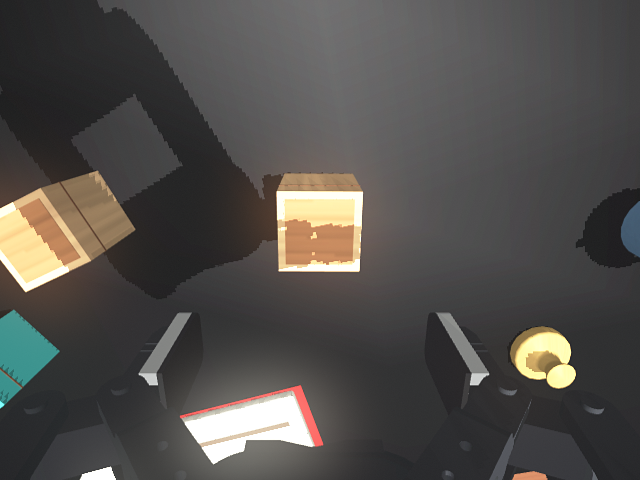

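The wrist view shows the left box lid at corners (277,191), (362,190), (360,271) and (278,271), nearly square to the fingers. The middle box is at (40,240) and turquoise is at the lower left.

```bash
python3 - <<'E'
from h import *
d=np.load('w1.npz');T=d['T_tool_cam'];R=d['R'];p=d['p']
px=np.array([(277,191),(362,190),(360,271),(278,271)],float)
q=cv2.undistortPoints(px.reshape(-1,1,2),d['mtx'],None).reshape(-1,2)
o=R@T[:3,3]+p;D=np.c_[q,np.ones(4)]@(R@T[:3,:3]).T
w=(o+D*((.072-o[2])/D[:,2])[:,None])[:,:2];e=np.roll(w,-1,0)-w
print(w.mean(0),np.linalg.norm(e,axis=1),np.degrees(np.arctan2(e[:,1],e[:,0]))%90)
E
```

```text
[0.54164492 0.22280245] [0.05516516 0.05711479 0.05700614 0.05647414] [78.21094474 78.38124088 77.54253213 76.51909657]
```

Both views agree, so I'll descend on the left box, close, and read the empty-lift force baseline first.

```bash
python3 -m handwheel '[[[0,0,-0.1,0.05,0.14,0.3,0],[0,0,0,0,0,0.6,0],[0,0,0,0,0,0.7,0],[0,0,0,0,0,0.7,0],[0,0,0,0,0,0.7,0],[0,0,0,0,0,0.7,0],[0,0,0,0,0,0.6,0],[0,0,0,0,0,0.5,0],[0,0,0,0,0,0.3,0],[0,0,0,0,0,0.1,0],[0,0,0,0,0,0,0]]]'
python3 plan.py .541 .2225 .045 78
```

```text
time_s: 2.73
position: [0.5392, 0.2261, 0.0457]
eef_rot: [[-0.979, 0.206, -0.001], [0.206, 0.979, -0.0], [0.001, -0.0, -1.0]]
contact_force: [-0.5, 0.7, 0.7]
gripper_width: 0.0856
gripper_force: 0.0
t 2.7333 p [0.5392 0.2261 0.0457] yaw 78.14 tilt [-1.2e-03 -3.0e-04 -1.0e+00] turn 0.03 now-axes [-0.09 -0.11  0.02] after-turn [-0.09 -0.11  0.02] F [-0.45  0.73  0.65] w 0.08556355623319543 q [ 19.1  21.9  83.    0.   75.2 -59. ]
```

```bash
python3 -m handwheel '[[[0,0,0,-0.08,-0.11,0.02,0],[0,0,0,0,0,0,0],[0,0,0,0,0,0,0.5],[0,0,0,0,0,0,1],[0,0,0,0,0,0,1],[0,0,0,0,0,0,1],[0,0,0,0,0,0,1],[0,0,0,0,0,0,1],[0,0,0,0,0,0,1],[0,0,0,0,0,0,1]]]'
python3 plan.py .541 .2225 .045 78
```

```text
time_s: 3.57
position: [0.5422, 0.2221, 0.0466]
eef_rot: [[-0.978, 0.206, 0.002], [0.206, 0.978, 0.001], [-0.001, 0.001, -1.0]]
contact_force: [0.2, -0.9, 5.3]
gripper_width: 0.0553
gripper_force: 64.0
t 3.5667 p [0.5422 0.2221 0.0466] yaw 78.09 tilt [ 1.6e-03  5.0e-04 -1.0e+00] turn 0.02 now-axes [0.04 0.   0.05] after-turn [0.04 0.   0.05] F [ 0.2  -0.91  5.32] w 0.05525374219046091 q [ 18.7  21.9  82.9  -0.   75.2 -59.4]
```

```bash
python3 -m handwheel '[[[0,0,0,0,0,-0.2,1],[0,0,0,0,0,-0.4,1],[0,0,0,0,0,-0.5,1],[0,0,0,0,0,-0.5,1],[0,0,0,0,0,-0.3,1],[0,0,0,0,0,-0.1,1],[0,0,0,0,0,0,1],[0,0,0,0,0,0,1],[0,0,0,0,0,0,1],[0,0,0,0,0,0,1],[0,0,0,0,0,0,1],[0,0,0,0,0,0,1],[0,0,0,0,0,0,1],[0,0,0,0,0,0,1]]]'
python3 plan.py .5422 .2221 .0466 78.1; python3 -c "
from workcell import *;o=get_obs();print(o['joint_efforts'],o['moment'])"
```

```text
time_s: 4.73
position: [0.5416, 0.222, 0.1056]
eef_rot: [[-0.978, 0.206, -0.0], [0.206, 0.978, 0.0], [0.0, 0.0, -1.0]]
contact_force: [0.3, 0.1, -1.6]
gripper_width: 0.0555
gripper_force: 63.7
t 4.7333 p [0.5416 0.222  0.1056] yaw 78.09 tilt [-1.e-04  1.e-04 -1.e+00] turn -0.0 now-axes [-0.02  0.01  1.97] after-turn [-0.02  0.01  1.97] F [ 0.3   0.11 -1.63] w 0.055540974470126465 q [ 18.7  18.   80.5   0.   81.5 -59.4]
[-5.86115275e-04 -4.69937468e+01 -3.43463874e+01  1.28209749e-04
  1.75264580e-03  2.36447124e-05] [-0.03640093  0.04178895 -0.04263336]
```

The left box is about 1.6 N, so it's empty. I'll put it back, release and rise.

```bash
python3 -m handwheel '[[[0,0,0,0,0,0.2,1],[0,0,0,0,0,0.4,1],[0,0,0,0,0,0.4,1],[0,0,0,0,0,0.4,1],[0,0,0,0,0,0.3,1],[0,0,0,0,0,0.15,1],[0,0,0,0,0,0.1,1],[0,0,0,0,0,0,1],[0,0,0,0,0,0,1],[0,0,0,0,0,0,0.6],[0,0,0,0,0,0,0.3],[0,0,0,0,0,0,0],[0,0,0,0,0,0,0],[0,0,0,0,0,0,0],[0,0,0,0,0,0,0],[0,0,0,0,0,0,0],[0,0,0,0,0,0,0]]]'
python3 -m handwheel '[[[0,0,0,0,0,-0.2,0],[0,0,0,0,0,-0.4,0],[0,0,0,0,0,-0.7,0],[0,0,0,0,0,-0.7,0],[0,0,0,0,0,-0.7,0],[0,0,0,0,0,-0.7,0],[0,0,0,0,0,-0.3,0],[0,0,0,0,0,0,0],[0,0,0,0,0,0,0]]]'
python3 plan.py .5057 .0313 .16 102.2
```

```text
time_s: 6.15
position: [0.5416, 0.222, 0.0472]
eef_rot: [[-0.978, 0.206, 0.0], [0.206, 0.978, 0.0], [-0.0, 0.0, -1.0]]
contact_force: [0.0, -0.4, 0.1]
gripper_width: 0.0852
gripper_force: 0.0
time_s: 6.9
position: [0.5417, 0.222, 0.1584]
eef_rot: [[-0.978, 0.206, 0.001], [0.206, 0.978, 0.0], [-0.001, 0.0, -1.0]]
contact_force: [-0.4, -0.6, -0.3]
gripper_width: 0.0857
gripper_force: 0.0
t 6.9 p [0.5417 0.222  0.1584] yaw 78.1 tilt [ 7.e-04  3.e-04 -1.e+00] turn -5.26 now-axes [-0.14 -6.47 -0.06] after-turn [ 2.51 -5.96 -0.06] F [-0.42 -0.59 -0.27] w 0.08572088269258091 q [ 18.7  15.4  77.4   0.   87.2 -59.4]
```

Translate first in the present axes, then turn.

```bash
python3 -m handwheel '[[[0,0,0,0,-0.4,0,0],[0,0,0,-0.02,-0.8,0,0],[0,0,0,-0.02,-0.8,0,0],[0,0,0,-0.02,-0.8,0,0],[0,0,0,-0.02,-0.8,0,0],[0,0,0,-0.02,-0.8,0,0],[0,0,0,-0.02,-0.8,0,0],[0,0,0,-0.02,-0.8,0,0],[0,0,0,0,-0.47,0,0],[0,0,-0.5,0,0,0,0],[0,0,-0.8,0,0,0,0],[0,0,-0.8,0,0,0,0],[0,0,-0.8,0,0,0,0],[0,0,-0.8,0,0,0,0],[0,0,-0.8,0,0,0,0],[0,0,-0.5,0,0,0,0],[0,0,-0.26,0,0,0,0],[0,0,0,0,0,0,0],[0,0,0,0,0,0,0],[0,0,0,0,0,0,0]]]'
python3 plan.py .5057 .0313 .045 102.2
python3 - <<'E'
from workcell import *;from h import *
o=get_obs();c=capture('wrist');cv2.imwrite('pics/w2.png',c['pixels'][:,:,::-1]);np.savez('w2.npz',**c,p=o['position'],R=o['eef_rot'])
E
```

```text
time_s: 8.57
position: [0.5054, 0.031, 0.1577]
eef_rot: [[-0.978, -0.21, -0.001], [-0.21, 0.978, 0.0], [0.001, 0.0, -1.0]]
contact_force: [-0.4, 0.4, -0.7]
gripper_width: 0.0856
gripper_force: 0.0
t 8.5667 p [0.5054 0.031  0.1577] yaw 102.14 tilt [-8.e-04  0.e+00 -1.e+00] turn -0.01 now-axes [-0.02  0.01  3.76] after-turn [-0.02  0.01  3.76] F [-0.39  0.36 -0.65] w 0.08559099049155906 q [  -0.7    3.    91.3    0.    85.8 -102.8]
```

View pics/w2.png

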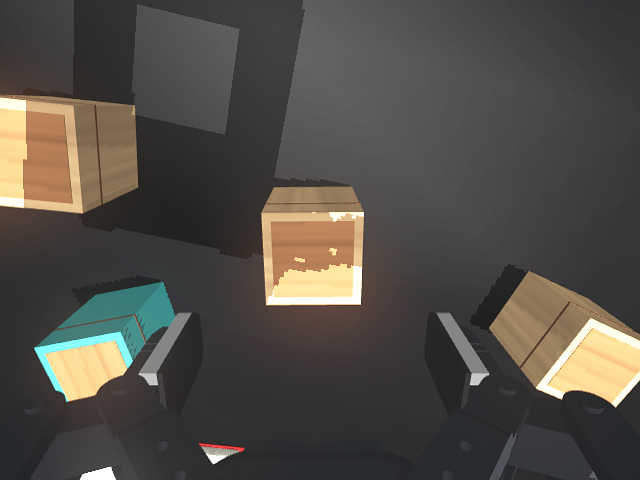

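The middle box lid is at (262–364, 212–305), square and centred between the fingers. The left box stands upright at (575,345). Next I'll descend, grip and lift.

```bash
python3 -m handwheel '[[[0,0,0,0,0,0.3,0],[0,0,0,0,0,0.6,0],[0,0,0,0,0,0.7,0],[0,0,0,0,0,0.7,0],[0,0,0,0,0,0.7,0],[0,0,0,0,0,0.4,0],[0,0,0,0,0,0.2,0],[0,0,0,0,0,0.1,0],[0,0,0,0,0,0,0],[0,0,0,0,0,0,0],[0,0,0,0,0,0,0.5],[0,0,0,0,0,0,1],[0,0,0,0,0,0,1],[0,0,0,0,0,0,1],[0,0,0,0,0,0,1],[0,0,0,0,0,0,1],[0,0,0,0,0,0,1],[0,0,0,0,0,0,1]]]'
python3 -m handwheel '[[[0,0,0,0,0,-0.2,1],[0,0,0,0,0,-0.4,1],[0,0,0,0,0,-0.5,1],[0,0,0,0,0,-0.5,1],[0,0,0,0,0,-0.3,1],[0,0,0,0,0,-0.1,1],[0,0,0,0,0,0,1],[0,0,0,0,0,0,1],[0,0,0,0,0,0,1],[0,0,0,0,0,0,1],[0,0,0,0,0,0,1],[0,0,0,0,0,0,1],[0,0,0,0,0,0,1],[0,0,0,0,0,0,1]]]'
python3 plan.py .5057 .0313 .045 102.2
```

```text
time_s: 10.12
position: [0.5064, 0.0311, 0.0483]
eef_rot: [[-0.977, -0.211, 0.002], [-0.211, 0.977, -0.0], [-0.002, -0.0, -1.0]]
contact_force: [-0.9, -0.2, 5.4]
gripper_width: 0.0552
gripper_force: 65.4
time_s: 11.28
position: [0.5057, 0.0312, 0.1071]
eef_rot: [[-0.977, -0.211, -0.0], [-0.211, 0.977, 0.0], [0.0, 0.0, -1.0]]
contact_force: [-0.6, 0.3, -4.4]
gripper_width: 0.0552
gripper_force: 64.6
t 11.2833 p [0.5057 0.0312 0.1071] yaw 102.2 tilt [-2.e-04  1.e-04 -1.e+00] turn 0.0 now-axes [-0.    0.    2.07] after-turn [-0.    0.    2.07] F [-0.61  0.3  -4.39] w 0.055172300981529976 q [  -0.7    5.8   94.4    0.    79.9 -102.9]
```

The middle box is about 4.4 N, so it's heavy. I'll put it back and go to the right box.

```bash
python3 -m handwheel '[[[0,0,0,0,0,0.2,1],[0,0,0,0,0,0.4,1],[0,0,0,0,0,0.4,1],[0,0,0,0,0,0.4,1],[0,0,0,0,0,0.3,1],[0,0,0,0,0,0.15,1],[0,0,0,0,0,0.1,1],[0,0,0,0,0,0,1],[0,0,0,0,0,0,1],[0,0,0,0,0,0,0.6],[0,0,0,0,0,0,0.3],[0,0,0,0,0,0,0],[0,0,0,0,0,0,0],[0,0,0,0,0,0,0],[0,0,0,0,0,0,0],[0,0,0,0,0,0,0],[0,0,0,0,0,0,0]]]'
python3 -m handwheel '[[[0,0,0,0,0,-0.2,0],[0,0,0,0,0,-0.4,0],[0,0,0,0,0,-0.7,0],[0,0,0,0,0,-0.7,0],[0,0,0,0,0,-0.7,0],[0,0,0,0,0,-0.7,0],[0,0,0,0,0,-0.3,0],[0,0,0,0,0,0,0],[0,0,0,0,0,0,0]]]'
python3 plan.py .4803 -.1277 .16 96.2
```

```text
time_s: 12.7
position: [0.5058, 0.0312, 0.0488]
eef_rot: [[-0.977, -0.211, 0.0], [-0.211, 0.977, 0.0], [-0.0, 0.0, -1.0]]
contact_force: [0.5, 0.9, 0.2]
gripper_width: 0.0857
gripper_force: 0.0
time_s: 13.45
position: [0.5057, 0.0311, 0.1598]
eef_rot: [[-0.977, -0.211, 0.001], [-0.211, 0.977, 0.0], [-0.001, -0.0, -1.0]]
contact_force: [0.7, -0.4, -0.5]
gripper_width: 0.0856
gripper_force: 0.0
t 13.45 p [0.5057 0.0311 0.1598] yaw 102.2 tilt [ 7.e-04  0.e+00 -1.e+00] turn 1.31 now-axes [ 1.95 -5.   -0.01] after-turn [ 1.41 -5.17 -0.01] F [ 0.67 -0.44 -0.5 ] w 0.08557321336441422 q [  -0.7    2.9   91.2    0.    85.9 -102.9]
```

```bash
python3 -m handwheel '[[[0,0,0,0.15,-0.4,0,0],[0,0,0,0.3,-0.77,0,0],[0,0,0,0.3,-0.77,0,0],[0,0,0,0.3,-0.77,0,0],[0,0,0,0.3,-0.77,0,0],[0,0,0,0.3,-0.77,0,0],[0,0,0,0.2,-0.5,0,0],[0,0,0,0.1,-0.25,0,0],[0,0,0.4,0,0,0,0],[0,0,0.6,0,0,0,0],[0,0,0.3,0,0,0,0],[0,0,0,0,0,0,0],[0,0,0,0,0,0,0]]]'
python3 plan.py .4803 -.1277 .0465 96.2
python3 - <<'E'
from workcell import *;from h import *
o=get_obs();c=capture('wrist');cv2.imwrite('pics/w3.png',c['pixels'][:,:,::-1])
E
```

```text
time_s: 14.53
position: [0.4801, -0.1273, 0.1591]
eef_rot: [[-0.994, -0.11, -0.001], [-0.11, 0.994, 0.001], [0.001, 0.001, -1.0]]
contact_force: [-0.4, 0.1, -0.2]
gripper_width: 0.0854
gripper_force: 0.0
t 14.5333 p [ 0.4801 -0.1273  0.1591] yaw 96.34 tilt [-1.e-03  6.e-04 -1.e+00] turn 0.03 now-axes [-0.01 -0.01  3.75] after-turn [-0.01 -0.01  3.75] F [-0.42  0.08 -0.18] w 0.08537261963078062 q [ -19.1    1.4   92.8    0.    85.9 -115.5]
```

View pics/w3.png

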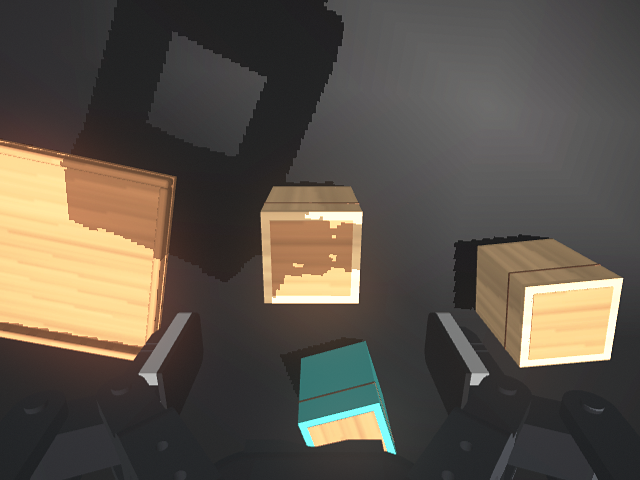

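The right box lid is at (261–362, 212–303), square and centred. The middle box is upright at (550,300), turquoise is at (345,400) and the tray is at the left.

```bash
python3 -m handwheel '[[[0,0,0,0,0,0.3,0],[0,0,0,0,0,0.6,0],[0,0,0,0,0,0.7,0],[0,0,0,0,0,0.7,0],[0,0,0,0,0,0.7,0],[0,0,0,0,0,0.4,0],[0,0,0,0,0,0.2,0],[0,0,0,0,0,0.1,0],[0,0,0,0,0,0,0],[0,0,0,0,0,0,0],[0,0,0,0,0,0,0.5],[0,0,0,0,0,0,1],[0,0,0,0,0,0,1],[0,0,0,0,0,0,1],[0,0,0,0,0,0,1],[0,0,0,0,0,0,1],[0,0,0,0,0,0,1],[0,0,0,0,0,0,1]]]'
python3 -m handwheel '[[[0,0,0,0,0,-0.2,1],[0,0,0,0,0,-0.4,1],[0,0,0,0,0,-0.5,1],[0,0,0,0,0,-0.5,1],[0,0,0,0,0,-0.3,1],[0,0,0,0,0,-0.1,1],[0,0,0,0,0,0,1],[0,0,0,0,0,0,1],[0,0,0,0,0,0,1],[0,0,0,0,0,0,1],[0,0,0,0,0,0,1],[0,0,0,0,0,0,1],[0,0,0,0,0,0,1],[0,0,0,0,0,0,1]]]'
python3 plan.py .4803 -.1277 .0465 96.2
```

```text
time_s: 16.08
position: [0.4809, -0.128, 0.0497]
eef_rot: [[-0.994, -0.109, 0.002], [-0.109, 0.994, -0.0], [-0.002, -0.001, -1.0]]
contact_force: [-0.5, -0.7, 6.1]
gripper_width: 0.0558
gripper_force: 63.9
time_s: 17.25
position: [0.4802, -0.1278, 0.1086]
eef_rot: [[-0.994, -0.109, -0.0], [-0.109, 0.994, 0.0], [0.0, 0.0, -1.0]]
contact_force: [0.3, 0.2, -1.3]
gripper_width: 0.0556
gripper_force: 63.5
t 17.25 p [ 0.4802 -0.1278  0.1086] yaw 96.24 tilt [-2.e-04  2.e-04 -1.e+00] turn 0.01 now-axes [-0.    0.    2.07] after-turn [-0.    0.    2.07] F [ 0.32  0.19 -1.27] w 0.055648514715568025 q [ -19.2    4.2   95.9    0.    79.9 -115.4]
```

The right box is about 1.3 N, so it's empty and the middle is the heavy one. I'll put the right box back and return to the middle.

```bash
python3 -m handwheel '[[[0,0,0,0,0,0.2,1],[0,0,0,0,0,0.4,1],[0,0,0,0,0,0.4,1],[0,0,0,0,0,0.4,1],[0,0,0,0,0,0.3,1],[0,0,0,0,0,0.15,1],[0,0,0,0,0,0.1,1],[0,0,0,0,0,0,1],[0,0,0,0,0,0,1],[0,0,0,0,0,0,0.6],[0,0,0,0,0,0,0.3],[0,0,0,0,0,0,0],[0,0,0,0,0,0,0],[0,0,0,0,0,0,0],[0,0,0,0,0,0,0],[0,0,0,0,0,0,0],[0,0,0,0,0,0,0]]]'
python3 -m handwheel '[[[0,0,0,0,0,-0.2,0],[0,0,0,0,0,-0.4,0],[0,0,0,0,0,-0.7,0],[0,0,0,0,0,-0.7,0],[0,0,0,0,0,-0.7,0],[0,0,0,0,0,-0.7,0],[0,0,0,0,0,-0.3,0],[0,0,0,0,0,0,0],[0,0,0,0,0,0,0]]]'
python3 plan.py .5058 .0312 .16 102.2
```

```text
time_s: 18.67
position: [0.4802, -0.1278, 0.0502]
eef_rot: [[-0.994, -0.109, 0.0], [-0.109, 0.994, 0.0], [-0.0, 0.0, -1.0]]
contact_force: [0.0, -0.5, -0.2]
gripper_width: 0.0857
gripper_force: 0.0
time_s: 19.42
position: [0.4802, -0.1278, 0.1613]
eef_rot: [[-0.994, -0.109, 0.001], [-0.109, 0.994, -0.0], [-0.001, -0.0, -1.0]]
contact_force: [-0.3, -1.0, -0.6]
gripper_width: 0.0855
gripper_force: 0.0
t 19.4167 p [ 0.4802 -0.1278  0.1613] yaw 96.25 tilt [ 7.e-04 -2.e-04 -1.e+00] turn -1.3 now-axes [-1.42  5.18  0.04] after-turn [-1.95  5.    0.04] F [-0.27 -1.03 -0.56] w 0.08549846874917133 q [ -19.2    1.2   92.7    0.    86.1 -115.4]
```

```bash
python3 -m handwheel '[[[0,0,0,-0.11,0.4,0,0],[0,0,0,-0.22,0.8,0,0],[0,0,0,-0.22,0.8,0,0],[0,0,0,-0.22,0.8,0,0],[0,0,0,-0.22,0.8,0,0],[0,0,0,-0.22,0.8,0,0],[0,0,0,-0.14,0.5,0,0],[0,0,0,-0.07,0.28,0,0],[0,0,-0.4,0,0,0,0],[0,0,-0.6,0,0,0,0],[0,0,-0.3,0,0,0,0],[0,0,0,0,0,0,0],[0,0,0,0,0,0,0]]]'
python3 plan.py .5058 .0312 .0475 102.2
```

```text
time_s: 20.5
position: [0.5054, 0.0312, 0.1606]
eef_rot: [[-0.978, -0.21, -0.001], [-0.21, 0.978, 0.0], [0.001, 0.0, -1.0]]
contact_force: [-0.1, -0.8, -0.2]
gripper_width: 0.0856
gripper_force: 0.0
t 20.5 p [0.5054 0.0312 0.1606] yaw 102.12 tilt [-1.e-03  1.e-04 -1.e+00] turn -0.02 now-axes [-0.02 -0.    3.77] after-turn [-0.02 -0.    3.77] F [-0.11 -0.83 -0.19] w 0.08560715409540638 q [  -0.6    2.8   91.1    0.    86.1 -102.8]
```

```bash
python3 -m handwheel '[[[0,0,0,0,0,0.3,0],[0,0,0,0,0,0.6,0],[0,0,0,0,0,0.7,0],[0,0,0,0,0,0.7,0],[0,0,0,0,0,0.7,0],[0,0,0,0,0,0.4,0],[0,0,0,0,0,0.2,0],[0,0,0,0,0,0.15,0],[0,0,0,0,0,0,0],[0,0,0,0,0,0,0],[0,0,0,0,0,0,0.5],[0,0,0,0,0,0,1],[0,0,0,0,0,0,1],[0,0,0,0,0,0,1],[0,0,0,0,0,0,1],[0,0,0,0,0,0,1],[0,0,0,0,0,0,1],[0,0,0,0,0,0,1]]]'
python3 -m handwheel '[[[0,0,0,0,0,-0.2,1],[0,0,0,0,0,-0.4,1],[0,0,0,0,0,-0.6,1],[0,0,0,0,0,-0.6,1],[0,0,0,0,0,-0.6,1],[0,0,0,0,0,-0.6,1],[0,0,0,0,0,-0.5,1],[0,0,0,0,0,-0.3,1],[0,0,0,0,0,-0.2,1],[0,0,0,0,0,0,1],[0,0,0,0,0,0,1],[0,0,0,0,0,0,1]]]'
python3 plan.py .5228 -.3104 .17 83
```

```text
time_s: 22.0
position: [0.5064, 0.0312, 0.0497]
eef_rot: [[-0.977, -0.211, 0.002], [-0.211, 0.977, -0.0], [-0.002, -0.0, -1.0]]
contact_force: [-0.3, -0.5, 5.3]
gripper_width: 0.0553
gripper_force: 65.3
time_s: 23.0
position: [0.505, 0.0313, 0.1674]
eef_rot: [[-0.977, -0.211, -0.002], [-0.211, 0.977, 0.0], [0.002, 0.001, -1.0]]
contact_force: [-0.3, -0.0, -5.2]
gripper_width: 0.0554
gripper_force: 64.5
t 23.0 p [0.505  0.0313 0.1674] yaw 102.21 tilt [-2.3e-03  1.0e-04 -1.0e+00] turn 4.19 now-axes [  1.83 -11.26  -0.09] after-turn [ -1.98 -11.23  -0.09] F [-0.31 -0.   -5.24] w 0.05535608509394315 q [  -0.6    2.5   90.6    0.    87.  -102.8]
```

```bash
python3 -m handwheel '[[[0,0,0,0.05,-0.3,0,1],[0,0,0,0.1,-0.6,0,1],[0,0,0,0.11,-0.7,0,1],[0,0,0,0.11,-0.7,0,1],[0,0,0,0.11,-0.7,0,1],[0,0,0,0.11,-0.7,0,1],[0,0,0,0.11,-0.7,0,1],[0,0,0,0.11,-0.7,0,1],[0,0,0,0.11,-0.7,0,1],[0,0,0,0.11,-0.7,0,1],[0,0,0,0.11,-0.7,0,1],[0,0,0,0.11,-0.7,0,1],[0,0,0,0.11,-0.7,0,1],[0,0,0,0.11,-0.7,0,1],[0,0,0,0.11,-0.7,0,1],[0,0,0,0.11,-0.7,0,1],[0,0,0,0.07,-0.4,0,1],[0,0,0,0.04,-0.15,0,1],[0,0,0,0,0,0,1]]]'
python3 -m handwheel '[[[0,0,0.3,0,0,0,1],[0,0,0.6,0,0,0,1],[0,0,0.7,0,0,0,1],[0,0,0.7,0,0,0,1],[0,0,0.7,0,0,0,1],[0,0,0.6,0,0,0,1],[0,0,0.4,0,0,0,1],[0,0,0.2,0,0,0,1],[0,0,0,0,0,0,1],[0,0,0,0,0,0,1]]]'
python3 plan.py .5228 -.3104 .0555 83
```

```text
time_s: 24.58
position: [0.5237, -0.3107, 0.1679]
eef_rot: [[-0.978, -0.21, -0.001], [-0.21, 0.978, 0.001], [0.001, 0.001, -1.0]]
contact_force: [-0.1, -0.5, -5.4]
gripper_width: 0.0552
gripper_force: 66.1
time_s: 25.42
position: [0.5244, -0.3093, 0.1688]
eef_rot: [[-0.993, 0.121, 0.0], [0.121, 0.993, 0.0], [-0.0, 0.0, -1.0]]
contact_force: [-0.1, 0.5, -5.4]
gripper_width: 0.0552
gripper_force: 66.2
t 25.4167 p [ 0.5244 -0.3093  0.1688] yaw 83.02 tilt [ 1.e-04  2.e-04 -1.e+00] turn 0.01 now-axes [ 0.05 -0.04  3.78] after-turn [ 0.05 -0.04  3.78] F [-0.09  0.52 -5.4 ] w 0.055243892767109525 q [ -34.    18.7   72.2    0.    89.2 -117. ]
```

```bash
python3 -m handwheel '[[[0,0,0,0.05,-0.04,0.3,1],[0,0,0,0,0,0.5,1],[0,0,0,0,0,0.6,1],[0,0,0,0,0,0.6,1],[0,0,0,0,0,0.6,1],[0,0,0,0,0,0.5,1],[0,0,0,0,0,0.3,1],[0,0,0,0,0,0.15,1],[0,0,0,0,0,0.1,1],[0,0,0,0,0,0.05,1],[0,0,0,0,0,0.03,1],[0,0,0,0,0,0,1],[0,0,0,0,0,0,1],[0,0,0,0,0,0,1]]]'
python3 plan.py .5228 -.3104 .0555 83
```

```text
time_s: 26.58
position: [0.5229, -0.3112, 0.0574]
eef_rot: [[-0.992, 0.123, 0.001], [0.123, 0.992, -0.001], [-0.001, -0.0, -1.0]]
contact_force: [0.2, 0.5, -5.5]
gripper_width: 0.0555
gripper_force: 66.2
t 26.5833 p [ 0.5229 -0.3112  0.0574] yaw 82.96 tilt [ 9.e-04 -5.e-04 -1.e+00] turn -0.01 now-axes [0.01 0.02 0.06] after-turn [0.01 0.02 0.06] F [ 0.16  0.49 -5.47] w 0.05545726819930633 q [ -34.2   24.4   78.2    0.    77.3 -117.2]
```

```bash
python3 -m handwheel '[[[0,0,0,0,0,0.05,1],[0,0,0,0,0,0.03,1],[0,0,0,0,0,0,1],[0,0,0,0,0,0,1]]]'
```

```text
time_s: 26.92
position: [0.523, -0.3113, 0.0557]
eef_rot: [[-0.992, 0.123, 0.001], [0.123, 0.992, -0.001], [-0.002, -0.001, -1.0]]
contact_force: [-3.2, 1.5, 6.6]
gripper_width: 0.0554
gripper_force: 67.1
```

The box is down on the tray floor. Now release, rise and check.

```bash
python3 -m handwheel '[[[0,0,0,0,0,0,0.6],[0,0,0,0,0,0,0.3],[0,0,0,0,0,0,0],[0,0,0,0,0,0,0],[0,0,0,0,0,0,0],[0,0,0,0,0,0,0],[0,0,0,0,0,0,0],[0,0,0,0,0,0,0]]]'
python3 -m handwheel '[[[0,0,0,0,0,-0.2,0],[0,0,0,0,0,-0.4,0],[0,0,0,0,0,-0.7,0],[0,0,0,0,0,-0.8,0],[0,0,0,0,0,-0.8,0],[0,0,0,0,0,-0.8,0],[0,0,0,0,0,-0.8,0],[0,0,0,0,0,-0.8,0],[0,0,0,0,0,-0.4,0],[0,0,0,0,0,0,0],[0,0,0,0,0,0,0]]]'
python3 - <<'E'
from workcell import *;from h import *
c=capture('scene');cv2.imwrite('pics/s2.png',c['pixels'][:,:,::-1])
E
```

```text
time_s: 27.58
position: [0.5226, -0.311, 0.0543]
eef_rot: [[-0.992, 0.123, -0.0], [0.123, 0.992, 0.0], [0.0, 0.0, -1.0]]
contact_force: [-0.1, 0.7, 0.3]
gripper_width: 0.0854
gripper_force: 0.0
time_s: 28.5
position: [0.5226, -0.311, 0.2256]
eef_rot: [[-0.992, 0.123, 0.001], [0.123, 0.992, -0.0], [-0.001, -0.0, -1.0]]
contact_force: [0.4, 0.6, -0.2]
gripper_width: 0.0855
gripper_force: 0.0
```

View pics/s2.png

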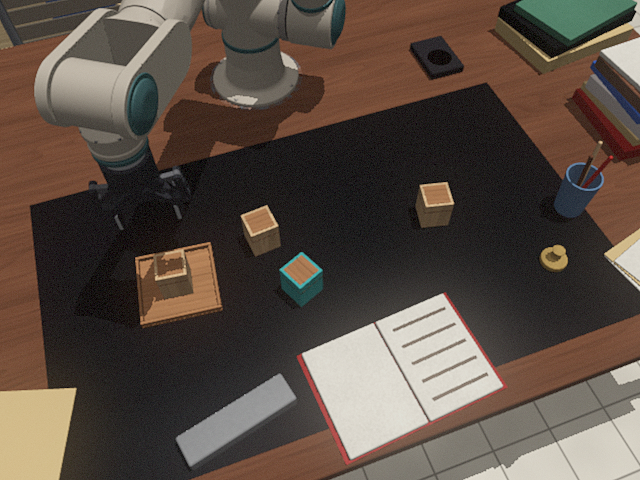

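The heavy box stands in the tray at (173,272). The right box at (260,230) and the left at (435,205) are upright in their starting pixels, and the gripper is clear.

```bash
python3 -c "
from workcell import *
print(finish_job())"
```

```text
the job is handed in; nothing more can be done
None
```

The middle box was the heavy one (about 5 N on the wrist, against about 1.5 N for the others) and now stands upright in the tray, with the left and right boxes back upright where they began; the job is handed in, but no verdict was returned.

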